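# Hang the hook-on rinse basket in the pot

### The job

Take the blue rinse basket that has a hook and hang it in the steel rinse pot: its bent lip goes over the rim, outside the wall, and the basket hangs upright inside. Any point around the rim will do. Set it onto the rim rather than dropping it, and leave the other basket, which has no hook, where it stands.

Things in the scene. Friction and masses are not known exactly. Their poses are not given: they have to be found in the camera images.
- hook_basket: Loose blue basket with a hook, 0.12 kg, upright on the bench. Tub 48 (x) x 46 (y) x 60 mm high; origin at the centre of its underside, z up. White grip block centred above it on two thin posts, 14 (x) x 46 (y) mm, 111 to 145 mm above the underside: pinch its 14 mm. The hook is on the +x side: a 24 mm wide strip, outer face at x = 29 mm, bends outwards at height 90 mm (see lip_end).
- lip_end (a point): Free lower end of the hook's lip, at x 67, y 0, z 62 mm in the basket's frame. From the strip a bridge (underside 90 mm, top 94 mm above the basket's underside) runs out to x = 49 mm, then the 4 mm thick lip slopes down and out to this point. The slot for the rim is about 18 mm wide at the top, 35 mm at its mouth.
- rinse_pot: Round open empty steel pot, fixed to the bench. Outer radius 90 mm, wall 7 mm, rim 110 mm above its origin (centre of its underside, on the bench); inner floor 5 mm up. Hung home, the basket's origin is 43 to 53 mm from the pot's axis, 20 mm above the bench, its +x pointing away from the axis; best lowered at about 43 mm.
- plain_basket: Loose basket with the same tub, grip block and colours but no strip and no hook: not the one wanted. Origin at the centre of its underside, z up. (Also at the bench's far edge, under 75 mm tall: a tape roll, a brush and an amber jar.)
Mind the look-alikes: they are no part of the job. What is shaped like the hook_basket but black or green is not meant.

How it is judged:
By the outcome, as a careful person would: the job done as asked, in the order asked, and still so for the second after the job is handed in, with the robot touching nothing.
It also fails if it takes over 40 s, if anything falls off the work surface, if the arm or the gripper's body presses on something with over 40 N, if the wrist force passes 120 N, or if a joint passes its speed limit or range.

### The arm

A 6-joint arm with a two-finger parallel gripper is mounted at the origin on the work surface. World frame = base frame: x ahead of the robot, y to its left, z up, the work surface at z = 0. Lengths are in m, angles in rad, forces in N, time in s.
With the tool pointing down it reaches from about 0.35 to 0.975 m from the base axis. Payload 7.1 kg.
Tool frame: the origin (TCP) lies at the very end of the fingers, on their centre line; the grasp point (between the pads) lies 19 mm behind it (arm.grip_depth is the distance from the TCP to the grasp point, in m); z points along the fingers, y is the direction in which the jaws open and shut (so a half turn about z gives the same grasp; the last joint's range is limited). The gripper opens to 88 mm and grips with 3 to 60 N. Pads are 20 mm wide; open, the fingers measure 115 mm over their backs; the gripper's body (75 mm by 178 mm) begins 61 mm behind the grasp point.
Start: joints at [1.213, 0.423, 1.63, -0, 1.089, -0.019], TCP at [0.208, 0.589, 0.223] pointing down, gripper open.
Joint ranges: [-3, 3], [-0.9, 2.11], [0.09, 2.58], [-1.31, 4.45], [0.11, 2.69], [-2.54, 2.54]. Speed limits (rad/s): [2.39, 2.39, 3.01, 3.14, 3.14, 3.14].

### API

Orientations are given as a unit quaternion [x, y, z, w].
In Python, from workcell import arm, imaging, spotter gives the robot as it stands. The module is installed in compiled form; this text tells all that it offers.
- The arm moves only by the tool carry_out, never from a script. Its argument "moves" is a list of rows, each an object with "grip": the finger opening in mm, from 0 to 87.8; "offset": the shift along the world's x, y, z in mm, a list of three; "twist": the turn about the world's z in degrees. In form: [{"grip": grip, "offset": [x, y, z], "twist": twist}, ...]. A call has 1 to 20 rows; each row shifts and turns the commanded pose from where the row before left it; what a row does not reach is not made up. A row lasts 1/10 s, in which the tool goes at most 50 mm and 8.59 degrees, less where a joint would pass 70% of its speed; a pose out of reach is approached as far as the arm can. A call with a gripper value outside its range is refused whole. The fingers move at their own pace and stop on an object; "newtons" is the grip in N (left out, the last holds). Time passes only in rows, so rows that do not move let the fingers close. It gives the time, the measured TCP pose, the force and the opening at its end, in the units of the state.
- arm.read_state(): the state, without advancing time (a new reading comes with each control period).
- imaging.camera(name): name is "scene" or "top"; returns a dict with "color" (384x512x3 uint8, red, green, blue), "range_z" (384x512 float32, m along the optical axis (not along the pixel's ray), 0 where there is no reading), "intrinsics" (3x3 intrinsics, pixels), "R" (3x3) and "t" (3): a world point X has camera coordinates R X + t. Camera axes: x right, y down, z forward; pixel columns grow to the right and rows downward; lengths in m; the calibration is good to about 2 mm. A picture is of the moment at which its call begins.
- arm.sign_off(): hands the job in, once; it reports no verdict.
Trained networks look in a picture, given as the dict that the camera call returned (one of the last four; its "shot" number tells which), for a name from the list of things; names that differ only in an ending like _2 or _b are one class to them, and where a whole thing is asked for, a point or a joint stands for the part that bears it (a point fixed in the world has none). Each returns a list of dicts, best first, with "score" (0 to 1); they miss things now and then, are a little off and sometimes report something else, mostly with a low value. They report only what shows in the picture. A call takes as long as a camera call. They do not tell look-alikes from the thing itself.
- spotter.outline_of(picture, name): "mask" (384x512 bool, what is visible of it) and "xy" ([column, row] in pixels, amid what is visible of it).
The state is a dict: "time": time; "joint_positions": joint angles; "joint_vel": joint speeds; "joint_torque": joint torques, N m; "tool_pos": TCP position; "tcp_rot": TCP orientation; "contact_force": force on the tool from outside, world axes, zero at the start; "wrist_torque": the same for the moment, N m; "opening": finger opening in m.
Only numpy, scipy, OpenCV 4.12 (cv2) and the standard library are available. Lean on these libraries where they do the work, as an engineer would, in place of code of your own. Each camera call takes 0.05 s, during which the arm holds its last target.

## Working session

There is one attempt and no reset: what is moved stays moved. The work goes in short steps, Python scripts to look and compute and a tool call to move; the robot and the scene stay as the last step left them, time stands still between calls to the robot, and variables do not carry over. Pictures are saved under pics/ and viewed, and the job is handed in when it is done.

Besides the shell and the picture viewer there is one more tool, called after ">>>" as a command line: name --argument value ..., lists and objects as JSON in quotes. carry_out: Moves the arm, as the interface text tells. Its arguments: {"type":"object","properties":{"moves":{"type":"array","items":{"type":"object","properties":{"grip":{"type":"number"},"offset":{"type":"array","items":{"type":"number"}},"twist":{"type":"number"}}}},"newtons":{"type":"number"}},"required":["moves"]}

```bash
mkdir -p pics
cat > h.py <<'E'
import numpy as np, cv2
from workcell import arm, imaging, spotter
def world(p):
    z=p["range_z"].astype(float);K=p["intrinsics"];v,u=np.mgrid[0:384,0:512]
    c=np.stack([(u-K[0,2])/K[0,0]*z,(v-K[1,2])/K[1,1]*z,z],-1)
    w=(c-p["t"])@p["R"]; w[z<=0]=np.nan; return w
def save(p,n,crop=None,s=1):
    im=p["color"][:,:,::-1]
    if crop: a,b,c,d=crop; im=im[b:d,a:c]
    cv2.imwrite("pics/"+n,cv2.resize(im,None,fx=s,fy=s,interpolation=cv2.INTER_CUBIC))
E
python3 - <<'E'
from h import *
for c in("scene","top"):
    p=imaging.camera(c); save(p,c+"0.png",s=1.5); np.savez(c+"0.npz",w=world(p),c=p["color"])
    for n in("hook_basket","plain_basket","rinse_pot","lip_end"):
        for d in spotter.outline_of(p,n):
            m=d["mask"]; w=world(p)[m]; print(c,n,round(d["score"],2),np.round(d["xy"]),m.sum(),np.round(np.nanmedian(w,0),3),np.round(np.nanmax(w[:,2]),3))
s=arm.read_state();print(s["time"],s["tcp_rot"],s["opening"],s["tool_pos"])
E
```

```text
scene hook_basket 0.97 [344. 210.] 1927 [0.645 0.133 0.057] 0.148
scene hook_basket 0.94 [274. 215.] 2082 [0.619 0.009 0.08 ] 0.148
scene hook_basket 0.9 [252. 166.] 1644 [0.505 0.002 0.061] 0.148
scene hook_basket 0.87 [275. 123.] 1565 [0.387 0.091 0.058] 0.148
scene plain_basket 0.66 [374. 148.] 1485 [0.511 0.264 0.056] 0.148
scene rinse_pot 0.78 [122. 208.] 11279 [ 0.496 -0.234  0.057] 0.113
scene rinse_pot 0.52 [273. 213.] 1945 [0.619 0.009 0.084] 0.148
scene lip_end 0.92 [248. 168.] 1569 [0.507 0.002 0.061] 0.148
scene lip_end 0.85 [276. 123.] 1510 [0.388 0.091 0.059] 0.148
scene lip_end 0.71 [275. 214.] 1933 [0.619 0.009 0.083] 0.148
scene lip_end 0.6 [345. 207.] 1916 [0.647 0.132 0.057] 0.148
top hook_basket 0.79 [225. 246.] 596 [0.369 0.087 0.077] 0.15
top hook_basket 0.74 [262. 198.] 577 [ 0.489 -0.     0.079] 0.149
top hook_basket 0.69 [257. 145.] 653 [0.609 0.012 0.077] 0.15
top plain_basket 0.84 [156. 188.] 545 [0.499 0.26  0.054] 0.149
top rinse_pot 0.57 [358. 187.] 5286 [ 0.517 -0.242  0.01 ] 0.116
top lip_end 0.98 [208. 138.] 671 [0.628 0.134 0.083] 0.152
top lip_end 0.85 [225. 248.] 636 [0.367 0.086 0.077] 0.15
top lip_end 0.68 [263. 198.] 588 [0.488 0.002 0.079] 0.149
top lip_end 0.57 [256. 146.] 686 [0.609 0.013 0.072] 0.15
0.5 [ 1.68585732e-01  9.85686994e-01 -4.05019701e-05 -4.34463541e-06] 0.08773799073385204 [0.20768645 0.58944181 0.22264165]
```

View pics/scene0.png

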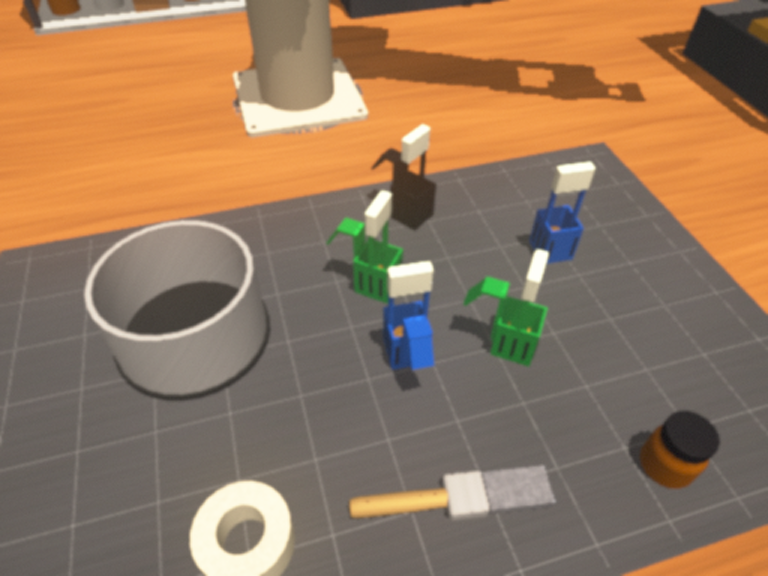

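View pics/top0.png

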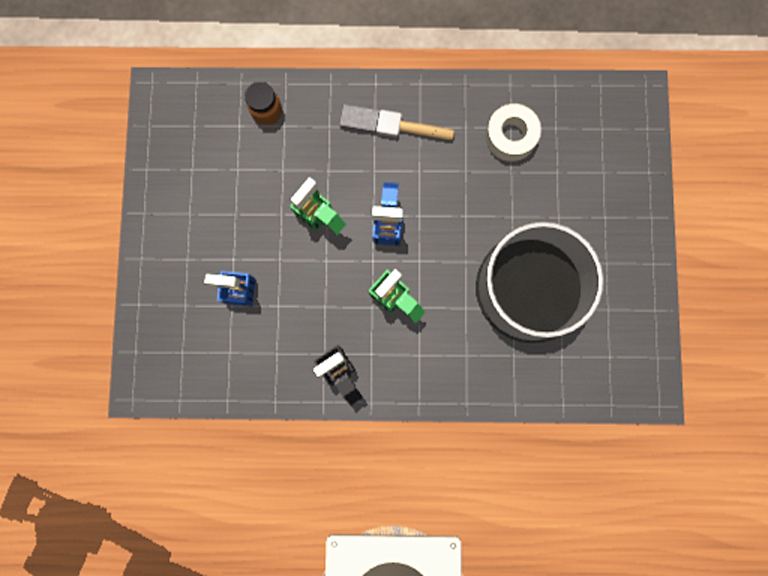

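The scene picture shows five baskets:
- Blue with a lip at scene (274,215), top (258,145).
- Plain blue at (371,148), with no lip.
- Green at (252,166) and (344,210).
- Black at (275,123).

The first fits, being blue with a bent lip. I'll confirm it in a crop and measure it.

Run:
```python
import numpy as np,cv2
for c,cr in(("scene",(235,165,310,265)),("top",(230,110,290,175))):
    d=np.load(c+"0.npz");w=d["w"];im=d["c"]
    a,b,e,f=cr; cv2.imwrite(f"pics/crop_{c}.png",cv2.resize(im[b:f,a:e,::-1],None,fx=5,fy=5,interpolation=cv2.INTER_CUBIC))
    box=(abs(w[...,0]-.62)<.1)&(abs(w[...,1]-.01)<.06)
    i=im.astype(int)
    white=(i.min(-1)>140)&box&(w[...,2]>.105)
    q=w[white]; r=cv2.minAreaRect((q[q[:,2]>.135][:,:2]*1000).astype(np.float32)); print(c,"block",len(q),q.mean(0).round(4),q.min(0).round(4),q.max(0).round(4),np.round(r[0],1),np.round(r[1],1),r[2])
    blue=(i[...,2]>i[...,0]+60)&box
    h=w[blue&(w[...,2]>.07)&(w[...,2]<.1)];print("hook",len(h),h.mean(0).round(4),h.min(0).round(4),h.max(0).round(4))
    h=w[blue&(w[...,2]<.062)];print("tub",len(h),h.min(0).round(4),h.max(0).round(4))
    h=w[blue&(w[...,0]>.632)];print("lip",len(h),h.mean(0).round(4),h.min(0).round(4),h.max(0).round(4))
    pot=(abs(w[...,0]-.51)<.13)&(abs(w[...,1]+.24)<.13)&(w[...,2]>.106)&(w[...,2]<.118)
    q=w[pot];A=np.c_[2*q[:,:2],np.ones(len(q))]
    for _ in range(3):
        s=np.linalg.lstsq(A,(q[:,:2]**2).sum(1),rcond=None)[0];R=np.sqrt(s[2]+s[0]**2+s[1]**2)
    rr=np.hypot(*(q[:,:2]-s[:2]).T)
    print("pot",len(q),s[:2].round(4),R.round(4),np.percentile(rr,[2,98]).round(4),np.median(q[:,2]))
```

```text
scene block 632 [0.6062 0.0127 0.1349] [ 0.52   -0.0081  0.1115] [0.6215 0.0381 0.1478] [570.8  16.4] [ 46.  100.8] 87.94233703613281
hook 537 [0.6544 0.0115 0.0874] [ 0.607  -0.0076  0.0701] [0.6785 0.0363 0.0998]
tub 444 [ 5.384e-01 -9.700e-03  1.000e-04] [0.6433 0.0601 0.0619]
lip 728 [0.6554 0.0084 0.0725] [ 6.322e-01 -9.700e-03  3.000e-04] [0.6811 0.0418 0.0973]
pot 1377 [ 0.5178 -0.2294] 0.0859 [0.082 0.09 ] 0.11024545598812342
top block 117 [0.6092 0.0131 0.1444] [ 0.602  -0.0086  0.1404] [0.6167 0.035  0.1495] [609.4  13.2] [44.4 13.3] 85.42240142822266
hook 144 [0.6479 0.0094 0.0908] [ 0.6038 -0.0093  0.0701] [0.6724 0.0317 0.099 ]
tub 118 [ 0.5832 -0.0096 -0.003 ] [0.695  0.0378 0.0619]
lip 152 [0.6523 0.0096 0.0861] [ 0.6322 -0.002  -0.003 ] [0.695  0.0242 0.099 ]
pot 708 [ 0.5125 -0.2315] 0.086 [0.0824 0.0895] 0.10978012271936119
```

View pics/crop_scene.png

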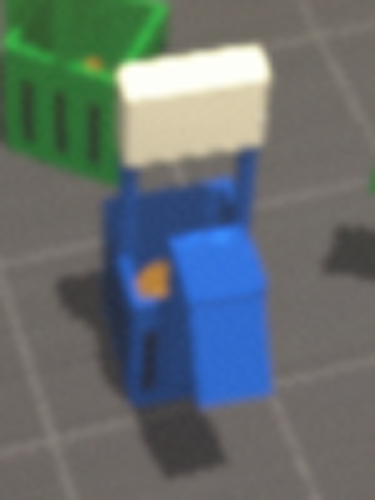

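Run:
```python
import numpy as np,cv2
for c in("scene","top"):
    d=np.load(c+"0.npz");w=d["w"];i=d["c"].astype(int)
    box=(abs(w[...,0]-.62)<.1)&(abs(w[...,1]-.01)<.06)
    f=(i.min(-1)>130)&box&(w[...,2]>.112)&(w[...,0]>.59)
    q=w[f&(w[...,2]>.14)]
    if c=="scene": # front face
        q2=w[f&(w[...,2]<.14)&(w[...,2]>.115)&(w[...,0]>.606)]; print("front face",len(q2),np.median(q2,0).round(4)); p=np.polyfit(q2[:,1],q2[:,0],1);print("slope dx/dy deg",np.degrees(np.arctan(p[0])))
    r=cv2.minAreaRect((q[:,:2]*1000).astype(np.float32)); print(c,r, q[:,:2].mean(0), np.percentile(q[:,:2],[2,98],0))
    h=w[(i[...,2]>i[...,0]+60)&box&(w[...,2]>.088)&(w[...,2]<.1)&(w[...,0]>.625)]
    print("bridge",len(h),h.mean(0))
    h=w[(i[...,2]>i[...,0]+60)&box&(w[...,2]>.06)&(w[...,2]<.09)&(w[...,0]>.645)]
    if len(h):print("slope lip",len(h),h.mean(0),h.max(0))
```

```text
front face 291 [0.6188 0.0135 0.1274]
slope dx/dy deg 4.241820828935284
scene ((612.80615234375, 14.75347900390625), (45.71213150024414, 15.264323234558105), 86.17870330810547) [0.61429036 0.01420903] [[ 0.60578837 -0.00758068]
 [ 0.6206709   0.03676591]]
bridge 281 [0.65318024 0.01168806 0.09396835]
slope lip 265 [0.67252336 0.01030438 0.07709448] [0.68108336 0.0226751  0.08995383]
top ((609.3729858398438, 13.182281494140625), (44.39015197753906, 13.345643043518066), 85.42240142822266) [0.60916985 0.01309247] [[ 0.60234661 -0.00850377]
 [ 0.61627887  0.03489602]]
bridge 116 [0.64685301 0.01018047 0.0934871 ]
slope lip 33 [0.66942202 0.00864933 0.07643001] [0.67704479 0.02033044 0.08964563]
```

The crop shows a blue basket with a blue bridge and lip facing the camera, towards +x, so this is the one wanted. Both cameras agree: origin about (0.611, 0.014) with yaw about −4°. The block top is at 0.147, the rim at 0.110 with radius 0.086 mid-wall, and the pot centre at about (0.515, −0.2305). I'll move above it now.

>>> carry_out --moves '[{"grip":60,"offset":[22.4,-32,0],"twist":-4.16},{"grip":60,"offset":[22.4,-32,0],"twist":-4.16},{"grip":60,"offset":[22.4,-32,0],"twist":-4.16},{"grip":60,"offset":[22.4,-32,0],"twist":-4.16},{"grip":60,"offset":[22.4,-32,0],"twist":-4.16},{"grip":60,"offset":[22.4,-32,0],"twist":-4.16},{"grip":60,"offset":[22.4,-32,0],"twist":-4.16},{"grip":60,"offset":[22.4,-32,0],"twist":-4.16},{"grip":60,"offset":[22.4,-32,0],"twist":-4.16},{"grip":60,"offset":[22.4,-32,0],"twist":-4.16},{"grip":60,"offset":[22.4,-32,0],"twist":-4.16},{"grip":60,"offset":[22.4,-32,0],"twist":-4.16},{"grip":60,"offset":[22.4,-32,0],"twist":-4.16},{"grip":60,"offset":[22.4,-32,0],"twist":-4.16},{"grip":60,"offset":[22.4,-32,0],"twist":-4.16},{"grip":60,"offset":[22.4,-32,0],"twist":-4.16},{"grip":60,"offset":[22.4,-32,0],"twist":-4.16},{"grip":60,"offset":[22.4,-32,0],"twist":-4.16},{"grip":60,"offset":[0,0,0],"twist":0}]' --newtons 15

```text
time: 2.4
tool_pos: [0.6133, 0.01, 0.2228]
tcp_rot: [0.735, 0.678, 0.0, 0.001]
contact_force: [-0.4, 0.3, -0.6]
opening: 0.0601
```

>>> carry_out --moves '[{"grip":60,"offset":[0,0,0],"twist":0},{"grip":60,"offset":[0,0,0],"twist":0},{"grip":60,"offset":[0,0,-15],"twist":0},{"grip":60,"offset":[0,0,-15],"twist":0},{"grip":60,"offset":[0,0,-15],"twist":0}]'

```text
time: 2.9
tool_pos: [0.6101, 0.0142, 0.1759]
tcp_rot: [0.733, 0.681, -0.0, -0.0]
contact_force: [0.1, 0.5, -0.9]
opening: 0.0599
```

Run:
```python
from h import *
s=arm.read_state();print(s["tool_pos"],s["contact_force"])
p=imaging.camera("scene"); save(p,"s1.png",(180,80,360,280),3)
```

```text
[0.61005142 0.01418383 0.17594095] [ 0.12282562  0.51638429 -0.86779124]
```

View pics/s1.png

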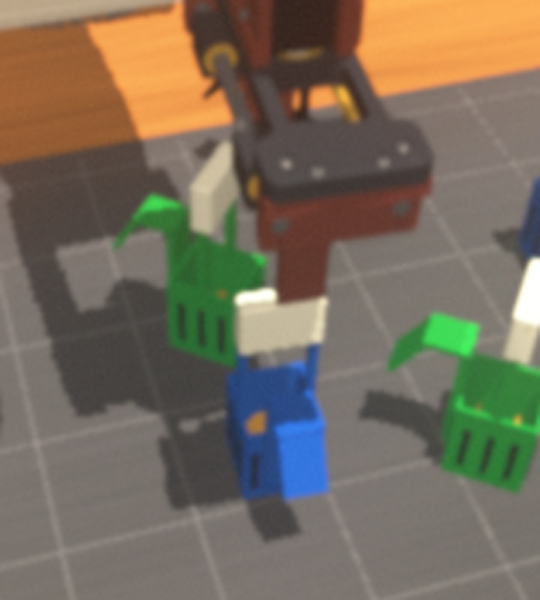

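The picture shows the front finger lined up centrally above the block, at crop (300,290), with a clear path down. Descending and closing.

>>> carry_out --moves '[{"grip":60,"offset":[0,0,-14],"twist":0},{"grip":60,"offset":[0,0,-14],"twist":0},{"grip":60,"offset":[0,0,-14],"twist":0},{"grip":60,"offset":[0,0,-14],"twist":0},{"grip":60,"offset":[0,0,-12],"twist":0},{"grip":60,"offset":[0,0,0],"twist":0},{"grip":30,"offset":[0,0,0],"twist":0},{"grip":5,"offset":[0,0,0],"twist":0},{"grip":5,"offset":[0,0,0],"twist":0},{"grip":5,"offset":[0,0,0],"twist":0},{"grip":5,"offset":[0,0,0],"twist":0},{"grip":5,"offset":[0,0,0],"twist":0},{"grip":5,"offset":[0,0,0],"twist":0}]' --newtons 15

```text
time: 4.25
tool_pos: [0.6108, 0.0135, 0.1097]
tcp_rot: [0.733, 0.68, -0.0, -0.0]
contact_force: [-0.0, 0.8, 1.5]
opening: 0.0138
```

>>> carry_out --moves '[{"grip":5,"offset":[0,0,8],"twist":0},{"grip":5,"offset":[0,0,15],"twist":0},{"grip":5,"offset":[0,0,20],"twist":0},{"grip":5,"offset":[0,0,20],"twist":0},{"grip":5,"offset":[0,0,20],"twist":0},{"grip":5,"offset":[0,0,20],"twist":0},{"grip":5,"offset":[0,0,20],"twist":0},{"grip":5,"offset":[0,0,20],"twist":0},{"grip":5,"offset":[0,0,15],"twist":0},{"grip":5,"offset":[0,0,0],"twist":0},{"grip":5,"offset":[0,0,0],"twist":0}]'

```text
time: 5.35
tool_pos: [0.6107, 0.0135, 0.2678]
tcp_rot: [0.733, 0.68, 0.0, 0.0]
contact_force: [0.0, 0.1, -1.5]
opening: 0.0139
```

Run:
```python
from h import *
for c in("scene","top"):
    p=imaging.camera(c); save(p,f"{c}2.png",s=1.5); w=world(p); i=p["color"].astype(int)
    b=(i[...,2]>i[...,0]+60)&(abs(w[...,0]-.63)<.1)&(abs(w[...,1]-.01)<.06)
    h=w[b];print(c,len(h),h.min(0).round(3),h.max(0).round(3))
    for lo,hi in((.205,.245),(.245,.27)):
        q=h[(h[:,2]>lo)&(h[:,2]<hi)&(h[:,0]>.635)]
        if len(q):print(lo,len(q),q.mean(0).round(4),np.percentile(q,[2,98],axis=0).round(4).tolist())
```

```text
scene 1613 [ 0.587 -0.01   0.16 ] [0.68  0.039 0.263]
0.205 482 [0.6646 0.0088 0.2312] [[0.6365, -0.0013, 0.2079], [0.6785, 0.0218, 0.2444]]
0.245 383 [0.653  0.0111 0.2517] [[0.6358, -0.0005, 0.2455], [0.6652, 0.0229, 0.2542]]Traceback (most recent call last):
  File "<stdin>", line 5, in <module>
    return umr_minimum(a, axis, None, out, keepdims, initial, where)
ValueError: zero-size array to reduction operation minimum which has no identity
```

View pics/scene2.png

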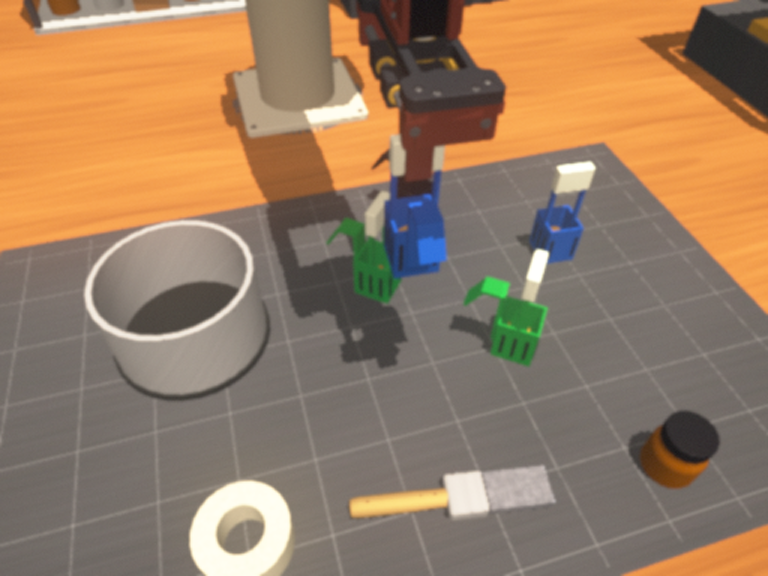

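The basket is held upright: bridge top 0.254, against 0.253 expected, and the lip is intact. Moving over the pot at a basket–axis distance of about 44 mm.

>>> carry_out --moves '[{"grip":5,"offset":[-1.8,-8.8,0],"twist":0},{"grip":5,"offset":[-3.7,-17.7,0],"twist":0},{"grip":5,"offset":[-3.7,-17.7,0],"twist":0},{"grip":5,"offset":[-3.7,-17.7,0],"twist":0},{"grip":5,"offset":[-3.7,-17.7,0],"twist":0},{"grip":5,"offset":[-3.7,-17.7,0],"twist":0},{"grip":5,"offset":[-3.7,-17.7,0],"twist":0},{"grip":5,"offset":[-3.7,-17.7,0],"twist":0},{"grip":5,"offset":[-3.7,-17.7,0],"twist":0},{"grip":5,"offset":[-3.7,-17.7,0],"twist":0},{"grip":5,"offset":[-3.7,-17.7,0],"twist":0},{"grip":5,"offset":[-3.7,-17.7,0],"twist":0},{"grip":5,"offset":[-3.7,-17.7,0],"twist":0},{"grip":5,"offset":[-3.7,-17.7,0],"twist":0},{"grip":5,"offset":[-1.8,-8.8,0],"twist":0},{"grip":5,"offset":[0,0,0],"twist":0},{"grip":5,"offset":[0,0,0],"twist":0},{"grip":5,"offset":[0,0,0],"twist":0}]'

```text
time: 7.25
tool_pos: [0.5593, -0.2336, 0.2676]
tcp_rot: [0.733, 0.68, 0.0, -0.0]
contact_force: [-0.2, 0.6, -0.7]
opening: 0.0141
```

Run:
```python
from h import *
print(arm.read_state()["tool_pos"])
for c in("scene","top"):
    p=imaging.camera(c); save(p,f"{c}3.png",s=1.5); w=world(p); i=p["color"].astype(int)
    b=(i[...,2]>i[...,0]+60)&(abs(w[...,0]-.58)<.13)&(abs(w[...,1]+.23)<.08)
    h=w[b];print(c,len(h))
    for lo,hi in((.205,.245),(.25,.27)):
        q=h[(h[:,2]>lo)&(h[:,2]<hi)&(h[:,0]>.583)]
        if len(q):print(lo,len(q),q.mean(0).round(4),np.percentile(q,[2,98],axis=0).round(4).tolist())
    pot=(abs(w[...,0]-.515)<.13)&(abs(w[...,1]+.23)<.13)&(w[...,2]>.106)&(w[...,2]<.116)
    q=w[pot]
    for _ in range(4):
        A=np.c_[2*q[:,:2],np.ones(len(q))]
        s=np.linalg.lstsq(A,(q[:,:2]**2).sum(1),rcond=None)[0];R=np.sqrt(s[2]+s[0]**2+s[1]**2)
        rr=np.hypot(*(q[:,:2]-s[:2]).T); q=q[abs(rr-.0865)<.006]
    print("pot",len(q),s[:2].round(4),R.round(4))
```

```text
[ 0.55931616 -0.23359908  0.26763417]
scene 1777
0.205 626 [ 0.611  -0.232   0.2286] [[0.5836, -0.2477, 0.2064], [0.6273, -0.2124, 0.2444]]
0.25 292 [ 0.5989 -0.234   0.2526] [[0.5839, -0.2452, 0.2504], [0.6112, -0.2239, 0.254]]
pot 1189 [ 0.5179 -0.2294] 0.086
top 118
0.205 10 [ 0.6158 -0.2299  0.2288] [[0.5902, -0.2347, 0.2118], [0.6225, -0.2253, 0.2395]]
0.25 19 [ 0.5934 -0.2265  0.2524] [[0.5835, -0.2289, 0.2507], [0.6054, -0.225, 0.2538]]
pot 321 [ 0.5126 -0.231 ] 0.0858
```

View pics/scene3.png

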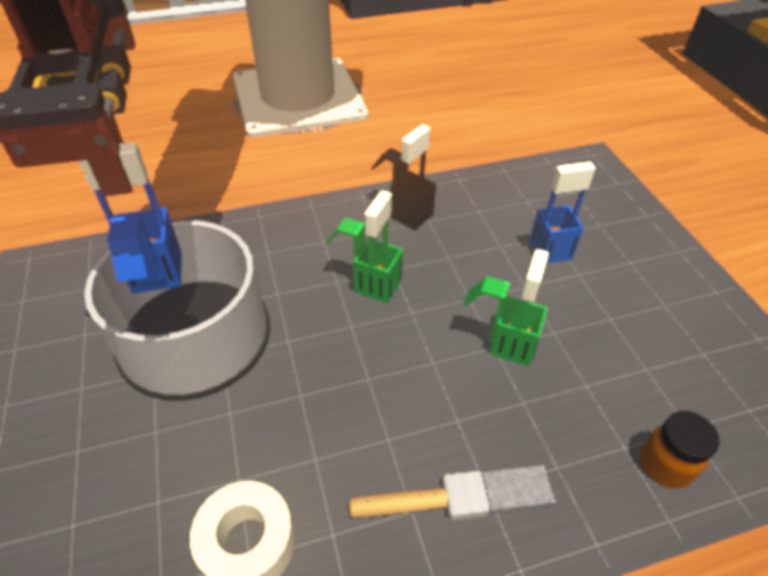

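The basket hangs over the pot with its lip towards the near (+x) rim. Distance from axis is about 44 mm in both cameras. Lowering most of the way.

>>> carry_out --moves '[{"grip":5,"offset":[0,0,-8],"twist":0},{"grip":5,"offset":[0,0,-15],"twist":0},{"grip":5,"offset":[0,0,-15],"twist":0},{"grip":5,"offset":[0,0,-15],"twist":0},{"grip":5,"offset":[0,0,-12],"twist":0},{"grip":5,"offset":[0,0,-10],"twist":0},{"grip":5,"offset":[0,0,-10],"twist":0},{"grip":5,"offset":[0,0,-10],"twist":0},{"grip":5,"offset":[0,0,-10],"twist":0},{"grip":5,"offset":[0,0,-8],"twist":0},{"grip":5,"offset":[0,0,-5],"twist":0},{"grip":5,"offset":[0,0,0],"twist":0},{"grip":5,"offset":[0,0,0],"twist":0}]'

```text
time: 8.65
tool_pos: [0.5594, -0.2343, 0.1498]
tcp_rot: [0.733, 0.68, 0.0, 0.0]
contact_force: [-0.3, -0.0, -1.0]
opening: 0.014
```

Run:
```python
from h import *
s=arm.read_state();print(s["tool_pos"],s["contact_force"],s["wrist_torque"])
p=imaging.camera("scene"); save(p,"s4.png",(30,60,200,270),2.8)
```

```text
[ 0.5593647  -0.23432427  0.14982834] [-0.28576699 -0.01470987 -1.01000297] [-0.04352347  0.08323204 -0.02414101]
```

View pics/s4.png

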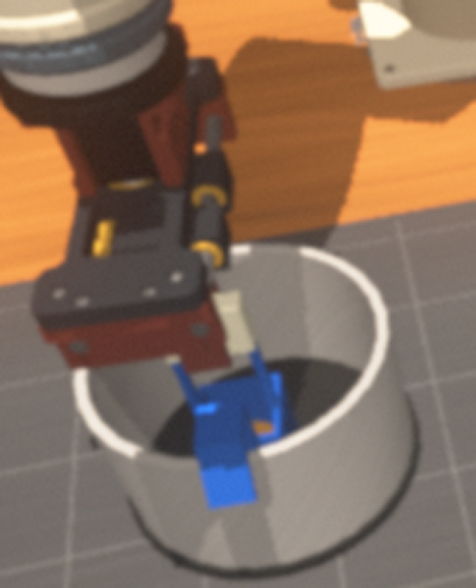

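The lip is outside the wall at crop (228,490), the tub is inside, and there is no contact force yet. About 20 mm remains, so I'll go slowly.

>>> carry_out --moves '[{"grip":5,"offset":[0,0,-4],"twist":0},{"grip":5,"offset":[0,0,-4],"twist":0},{"grip":5,"offset":[0,0,-4],"twist":0},{"grip":5,"offset":[0,0,-3],"twist":0},{"grip":5,"offset":[0,0,-2],"twist":0},{"grip":5,"offset":[0,0,0],"twist":0},{"grip":5,"offset":[0,0,0],"twist":0}]'

```text
time: 9.4
tool_pos: [0.5592, -0.2342, 0.1326]
tcp_rot: [0.733, 0.68, -0.0, -0.0]
contact_force: [-0.2, -0.1, -1.3]
opening: 0.0136
```

>>> carry_out --moves '[{"grip":5,"offset":[2,0,0],"twist":0},{"grip":5,"offset":[2,0,0],"twist":0},{"grip":5,"offset":[2,0,0],"twist":0},{"grip":5,"offset":[0,0,0],"twist":0},{"grip":5,"offset":[0,0,-1],"twist":0},{"grip":5,"offset":[0,0,-1],"twist":0},{"grip":5,"offset":[0,0,-0.5],"twist":0},{"grip":5,"offset":[0,0,0],"twist":0}]'

```text
time: 10.2
tool_pos: [0.565, -0.2342, 0.13]
tcp_rot: [0.733, 0.68, -0.0, -0.0]
contact_force: [0.6, 0.3, -0.7]
opening: 0.0142
```

>>> carry_out --moves '[{"grip":5,"offset":[0,0,-0.5],"twist":0},{"grip":5,"offset":[0,0,-0.5],"twist":0},{"grip":5,"offset":[0,0,0],"twist":0}]'

```text
time: 10.5
tool_pos: [0.5652, -0.2343, 0.1297]
tcp_rot: [0.733, 0.68, 0.0, 0.0]
contact_force: [-2.5, 0.7, 4.3]
opening: 0.0136
```

Contact: Fz is +4.3 N at TCP z 0.1297, exactly the home height. It rests on the rim, so I'll release gently.

>>> carry_out --moves '[{"grip":15,"offset":[0,0,0],"twist":0},{"grip":18,"offset":[0,0,0],"twist":0},{"grip":22,"offset":[0,0,0],"twist":0},{"grip":30,"offset":[0,0,0],"twist":0},{"grip":45,"offset":[0,0,0],"twist":0},{"grip":50,"offset":[0,0,0],"twist":0},{"grip":50,"offset":[0,0,0],"twist":0}]'

```text
time: 11.2
tool_pos: [0.5652, -0.2342, 0.1292]
tcp_rot: [0.733, 0.68, -0.0, 0.0]
contact_force: [0.8, -0.4, -0.2]
opening: 0.0486
```

Run:
```python
from h import *
s=arm.read_state();print(s["tool_pos"],s["contact_force"],s["opening"])
p=imaging.camera("scene"); save(p,"s5.png",(30,60,200,270),2.8)
```

```text
[ 0.56522942 -0.23423992  0.12915872] [ 0.80884545 -0.39646413 -0.22747037] 0.048588951454480875
```

View pics/s5.png

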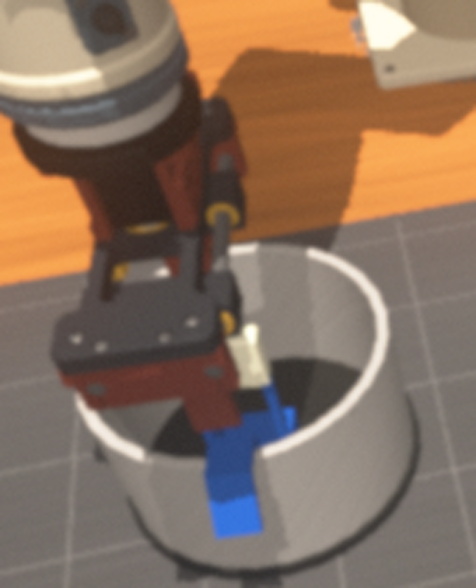

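The basket stays hung, with the lip over the wall at crop (235,515), and the fingers are free of it. Retreating straight up.

>>> carry_out --moves '[{"grip":50,"offset":[0,0,5],"twist":0},{"grip":50,"offset":[0,0,10],"twist":0},{"grip":50,"offset":[0,0,15],"twist":0},{"grip":50,"offset":[0,0,15],"twist":0},{"grip":50,"offset":[0,0,20],"twist":0},{"grip":50,"offset":[0,0,20],"twist":0},{"grip":50,"offset":[0,0,20],"twist":0},{"grip":50,"offset":[0,0,20],"twist":0},{"grip":50,"offset":[-30,0,20],"twist":0},{"grip":50,"offset":[-30,0,10],"twist":0},{"grip":50,"offset":[-30,0,0],"twist":0},{"grip":50,"offset":[-30,0,0],"twist":0},{"grip":50,"offset":[0,0,0],"twist":0},{"grip":50,"offset":[0,0,0],"twist":0}]'

```text
time: 12.65
tool_pos: [0.4455, -0.2346, 0.2858]
tcp_rot: [0.733, 0.68, 0.0, 0.001]
contact_force: [0.5, -0.1, 0.1]
opening: 0.0502
```

Run:
```python
from h import *
p=imaging.camera("scene"); save(p,"s6.png",(30,60,200,270),2.8); save(p,"s6full.png",s=1.5)
w=world(p); i=p["color"].astype(int)
box=(abs(w[...,0]-.58)<.13)&(abs(w[...,1]+.23)<.08)
h=w[(i[...,2]>i[...,0]+60)&box]
for lo,hi in((.075,.105),(.111,.118)):
    q=h[(h[:,2]>lo)&(h[:,2]<hi)&(h[:,0]>.58)]
    if len(q):print(lo,len(q),q.mean(0).round(4),np.percentile(q,[2,98],axis=0).round(4).tolist())
q=w[(i.min(-1)>130)&box&(w[...,2]>.125)&(w[...,2]<.175)]
print("block",len(q),q.mean(0).round(4),np.percentile(q,[2,98],axis=0).round(4).tolist())
f=q[(q[:,2]<.16)&(q[:,2]>.135)]; A=np.c_[f[:,1:],np.ones(len(f))]; print("front face dx/dy,dx/dz deg",np.degrees(np.arctan(np.linalg.lstsq(A,f[:,0],rcond=None)[0][:2])))
```

```text
0.075 252 [ 0.6277 -0.2382  0.0952] [[0.6207, -0.2501, 0.0856], [0.6343, -0.2267, 0.1044]]
0.111 275 [ 0.6047 -0.2355  0.1146] [[0.5889, -0.2475, 0.1114], [0.6181, -0.2235, 0.1166]]
block 706 [ 0.5677 -0.2304  0.1525] [[0.5565, -0.2526, 0.1325], [0.5728, -0.2084, 0.1649]]
front face dx/dy,dx/dz deg [ 5.83734364 -3.9740135 ]
```

View pics/s6.png

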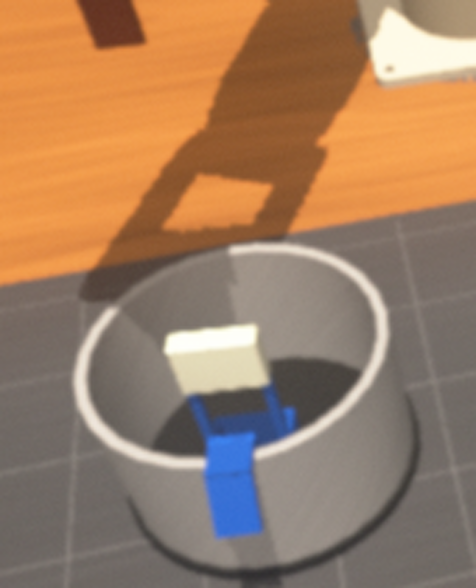

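View pics/s6full.png

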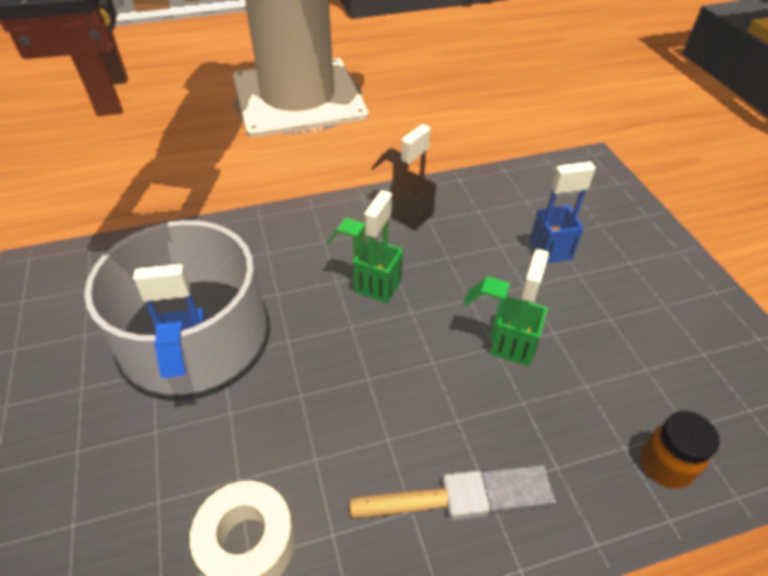

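The basket hangs inside with its lip over the near rim. The block-face fit hints at a small lean, so I'll compare it with the same fit when the basket stood upright.

Run:
```python
from h import *
def fit(w,i,cx,cy,dz):
    i=i.astype(int)
    m=(i.min(-1)>130)&(abs(w[...,0]-cx)<.02)&(abs(w[...,1]-cy)<.035)&(w[...,2]>.115+dz)&(w[...,2]<.138+dz)
    f=w[m]
    for _ in range(4):
        A=np.c_[f[:,1:],np.ones(len(f))]; s=np.linalg.lstsq(A,f[:,0],rcond=None)[0]; r=abs(f[:,0]-A@s); f=f[r<.002]
    return len(f),np.degrees(np.arctan(s[:2])).round(2)
d=np.load("scene0.npz");print("bench",fit(d["w"],d["c"],.615,.014,0))
for _ in range(2):
    p=imaging.camera("scene");w=world(p);print("hung",fit(w,p["color"],.57,-.23,.02))
p=imaging.camera("top");w=world(p);i=p["color"].astype(int);save(p,"top6.png",(310,130,420,240),5)
q=w[(i.min(-1)>130)&(abs(w[...,0]-.56)<.04)&(abs(w[...,1]+.23)<.04)&(w[...,2]>.155)&(w[...,2]<.18)];print("top block",len(q),q.mean(0))
if len(q):print(np.degrees(np.arctan(np.linalg.lstsq(np.c_[q[:,:2],np.ones(len(q))],q[:,2],rcond=None)[0][:2])))
print(arm.read_state()["time"])
```

```text
bench (263, array([ 4.18, -0.14]))
hung (340, array([ 6.72, -2.73]))
hung (356, array([ 6.77, -3.76]))
top block 121 [ 0.55896008 -0.2326875   0.16308734]
[ 3.28382126 -0.33193663]
12.85
```

View pics/top6.png

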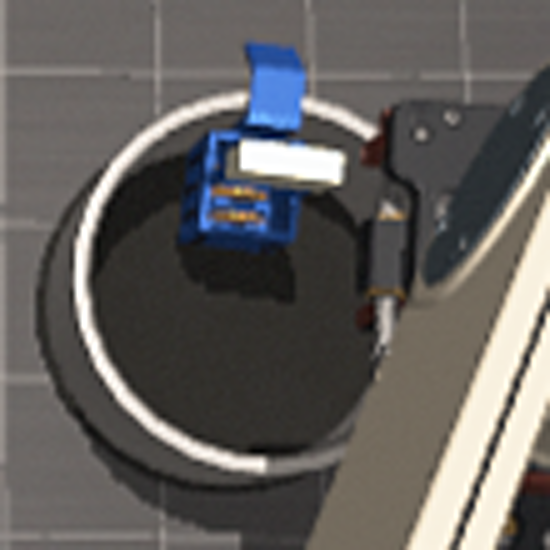

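Both views agree: the lip is outside the wall, the tub inside, and the lean is about 3°. That is the natural hang, and it is steady between frames. The gripper is clear, so I'm handing in.

```bash
python3 -c "
from workcell import arm
print(arm.sign_off())"
```

```text
the job is handed in; nothing more can be done
None
```

The blue hook basket now hangs in the rinse pot on its +x side, with its lip over the rim and outside the wall, and the job is handed in. I gripped it by its white block and lowered it about 44 mm from the pot's axis. I then eased it about 6 mm outward and set it on the rim at about 4 N before releasing.

**Last checks:** both cameras show the lip outside the wall and the tub inside. The top of the hook's bridge is at about 0.115 m, where it should be when home. The gripper was clear, and the plain basket and the green and black ones are where they stood. The clock read 12.85 s at the last check.

**One disagreement:** the basket is not perfectly plumb. It leans about 3° (fits ranged from 2.7° to 3.8°) with its bottom towards the wall, where it read about 0° on the bench. It was steady between frames, so I left it.

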